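Clamp the mended dice tray

ROBOT

A 6-joint arm with a two-finger parallel gripper is mounted at the origin on the work surface. World frame = base frame: x ahead of the robot, y to its left, z up, the work surface at z = 0. Lengths are in mm, angles in rad, forces in N, time in s.
With the tool pointing down it reaches from about 350 to 975 mm from the base axis. Payload 7.1 kg.
Tool frame: the origin (TCP) lies between the finger pads; the fingertips stand 8 mm ahead of it and the grasp point (between the pads) lies 11 mm behind it; x points along the fingers, y is the direction in which the jaws open and shut, and the axes are right-handed (so a half turn about x gives the same grasp; the last joint's range is limited). The gripper opens to 88 mm and grips with 3 to 60 N. Pads are 20 mm wide; open, the fingers measure 115 mm over their backs; the gripper's body (75 mm by 178 mm) begins 61 mm behind the grasp point.
Start: joints at [-1.121, 0.423, 1.63, -0, 1.089, -0.019], TCP at [282.399, -557.544, 230.675] pointing down, gripper open.
Joint ranges: [-3, 3], [-0.9, 2.11], [0.09, 2.58], [-1.31, 4.45], [0.11, 2.69], [-2.54, 2.54]. Speed limits (rad/s): [2.39, 2.39, 3.01, 3.14, 3.14, 3.14].

INTERFACE

Orientations are given as a rotation vector (axis times angle).
In Python, from workcell import ctrl gives the robot as it stands.
- The arm moves only by the tool apply_moves, never from a script. Its argument "increments" is a list of rows, each an object with "gripper": the opening in per cent of the stroke, from 0 (shut) to 100 (fully open); "delta_pos": the shift along the tool's x, y, z in cm, a list of three; "dr": the turn, a rotation vector about the tool's x, y, z in rad, a list of three. In form: [{"gripper": gripper, "delta_pos": [dx, dy, dz], "dr": [ax, ay, az]}, ...]. A call has exactly 5 rows; each row shifts and turns the commanded pose from where the row before left it, along the tool's axes as they then stand; what a row does not reach is not made up. A row lasts 1/12 s, in which the tool goes at most 41.7 mm and 7.16 degrees, less where a joint would pass 70% of its speed; a pose out of reach is approached as far as the arm can. A call with a gripper value outside its range is refused whole. The fingers move at their own pace and stop on an object; the grip force is fixed at half the most. Time passes only in rows, so rows that do not move let the fingers close, or fill a call up. It gives the time, the measured TCP pose, the force and the opening at its end, in the units of the state.
- ctrl.get_obs(): the state, without advancing time (a new reading comes with each control period).
- ctrl.get_image(name): name is "scene" or "side" or "wrist"; returns a dict with "img" (480x640x3 uint8, red, green, blue), "range_z" (480x640 float32, mm along the optical axis (not along the pixel's ray), 0 where there is no reading), "mtx" (3x3 intrinsics, pixels), "rvec" (rotation vector, rad) and "tvec" (3), from world to camera coordinates, as OpenCV has them. Camera axes: x right, y down, z forward; pixel columns grow to the right and rows downward; lengths in mm; the calibration is good to about 2 mm. A picture is of the moment at which its call begins.
- ctrl.close_job(): hands the job in, once; it reports no verdict.
The state is a dict: "t": time; "qpos": joint angles; "qvel": joint speeds; "joint_torque": joint torques, N m; "ee_pos": TCP position; "orientation": TCP orientation; "ft_force": force on the tool from outside, world axes, zero at the start; "moment": the same for the moment, N m; "width": finger opening in mm.
Only numpy, scipy, OpenCV 4.12 (cv2) and the standard library are available. Lean on these libraries where they do the work, as an engineer would, in place of code of your own. Each camera call takes 0.05 s, during which the arm holds its last target. There are 200 camera calls.

TASK

The maple dice tray has just been mended: slide it along the shelf, without lifting it, into the open mouth of the trigger clamp until its far side is flush against the steel fence. Then pump the orange trigger towards the black handle, moving the clamp only by its trigger, until the yellow pad closes on the tray and its sprung green stem is pushed in about half-way, pressing the tray against the fixed jaw without ever bottoming out the stem. Finish while still holding the trigger squeezed; leave the die, the tin and the amber marble where they are.

Things in the scene. Friction and masses are not known exactly. Their poses are not given: they have to be found in the camera images.
- clamp: One-hand trigger clamp lying on its side, screwed to the shelf (place and yaw vary). Origin: on the shelf surface, under the middle of the dice tray when it is seated; at yaw 0 its axes are the world's. Mouth open to its -x. Black body with orange roof: y -200 to -130, x -30 to +61 mm, 52 high. Steel bar along y at x = 0, 20 mm up, sticking out behind the body to y = -358 mm + bar.
- fence_face (a point): Foot of the steel fence's face at the back of the mouth, clamp frame (45, 0, 0) mm. The fence runs along the clamp's y, 24 mm high.
- jaw_face (a point): Foot of the fixed black jaw's face (it looks to the clamp's -y), clamp frame (0, 55, 0) mm. The jaw reaches from x -35 to +61 mm and is 45 high.
- handle_grip (a point): Middle of the fixed black handle, clamp frame (-100, -185, 23) mm. The handle sticks out of the body to the clamp's -x, ending at x = -140 mm; 16 thick (y -193 to -177 mm), z 8 to 38.
- trigger_grip (a point): Spot to squeeze: mid-thickness of the orange trigger, 70 mm from its hinge, 23 mm up. Lever 105 long, 10 thick, z 8 to 38 mm; vertical hinge at clamp (-30, -150) mm, pointing to clamp -x at rest; squeezing moves it to -y, to the handle. Handle and trigger together measure 48 mm over their outer faces at rest, about 29 mm fully squeezed. Free space outside both for fingers from above.
- trigger (a joint): Trigger angle, rad: 0 released, 0.27 fully squeezed. Squeezing slowly takes about 6 to 8 N at the grip spot, plus about three quarters of the pad's force when the pad presses. A spring brings it back to 0 when let go.
- bar (a joint): How far the ratchet has driven the bar to the fixed jaw (clamp +y), m; 0 to 0.10, starts at 0.004 to 0.028. Squeezing drives it about 0.052 m per rad, 14 mm for a full squeeze; let go, the trigger returns and the bar slips back by up to 4 mm to the next tooth (teeth 4 mm apart) and stays, so a full pump gains about 12 mm.
- pad (a joint): How far the sprung green stem of the yellow pad is pushed in, m: 0 free, 0.022 bottomed out. Spring of 1 N per mm. It shows the pressing force.
- pad_face (a point): Middle of the yellow pad's pressing face (40 wide, 26 high), which looks to the clamp's +y. In the clamp frame at x = 0, y = -110 mm + bar - pad, height 20 mm.
- tray_center (a point): Centre of the loose maple dice tray, half-way up (14 mm): 90 along its x, 100 along its y, 28 high, walls 7, corner radius 12, blue felt inside, about 0.25 kg. Starts in front of the mouth, roughly square to the clamp. Seated, its axes lie along the clamp's, its +x side at the fence. 25 mm or more of play in y in the mouth; the pad slides it to the fixed jaw by itself.
- die_center (a point): Centre of the chrome twelve-sided die, 24 mm high. Leave alone.
- tin_center (a point): Centre of the faded blue tin card box, 70 x 98 x 28 mm. Leave alone.
- marble_center (a point): Centre of the squat amber glass marble (flat-bottomed), 28 mm across, 19 high. Leave alone.

How it is judged (in metres and radians):
On the way, in this order (a step that is already met when the one before it is completed fails the run):
1. the tray is slid into the mouth, flush against the fence (x of tray_center in the frame of clamp above -0.006 m and y of tray_center in the frame of clamp between -0.045 and 0.008 m and angle between the x axis of tray_center and the x axis of clamp, either way round below 0.12 rad and value of joint pad below 0.002 m), for 0.2 s.
2. the pad presses the tray, driven by the trigger (value of joint pad above 0.003 m and contact force between pad and tray above 2 N), for 0.2 s.
At the end, for the whole second after the job is handed in: The tray stands square (within 0.08 rad) and within 9 mm of the fence, clamped between pad and fixed jaw with the sprung stem pushed in 4 to 17.5 mm (4 to 17.5 N), while the fingers still hold the trigger squeezed (more than 0.015 rad, more than 1.5 N) and do not touch the tray (x of tray_center in the frame of clamp above -0.009 m and angle between the x axis of tray_center and the x axis of clamp, either way round below 0.08 rad and height (world z) of tray_center below 0.018 m and value of joint pad between 0.004 and 0.0175 m and contact force between pad and tray above 3 N and contact force between jaw and tray above 2 N and value of joint trigger above 0.015 rad and contact force between the fingers and trigger above 1.5 N and contact force between the fingers and tray below 0.5 N); the arm keeps its last pose, push and grip.
It fails at once if the tray is crushed: the sprung stem is pushed in more than 20 mm (value of joint pad above 0.02 m).
It fails at once if the bar or pad is pushed by the robot directly (contact force between the arm and bar above 3 N).
It fails at once if the bar or pad is pushed by the fingers directly (contact force between the fingers and bar above 3 N).
It fails at once if the tray is lifted or tipped (height (world z) of tray_center above 0.026 m or angle between tray_center's own z axis and vertical above 0.2 rad).
It fails at once if a bystander is moved more than 15 mm (distance of any of die_center, tin_center, marble_center from where it was at the start of the episode above 0.015 m).
It also fails if it takes over 64 s, if anything falls off the work surface, if the arm or the gripper's body presses on something with over 40 N, if the wrist force passes 120 N, or if a joint passes its speed limit or range.

## Working session

There is one attempt and no reset: what is moved stays moved. The work goes in short steps, Python scripts to look and compute and a tool call to move; the robot and the scene stay as the last step left them, time stands still between calls to the robot, and variables do not carry over. Pictures are saved under pics/ and viewed, about 8 in all and at most 12, crops included, and the job is handed in when it is done.

Besides the shell and the picture viewer there is one more tool, called by a JSON object that holds its "fn" and its "kwargs", one argument or row to a line. apply_moves: Moves the arm, as the interface text tells. Its arguments: {"type":"object","properties":{"increments":{"type":"array","items":{"type":"object","properties":{"gripper":{"type":"number"},"delta_pos":{"type":"array","items":{"type":"number"}},"dr":{"type":"array","items":{"type":"number"}}}}}},"required":["increments"]}

```bash
mkdir -p pics; ls; cat > h.py <<'E'
import numpy as np, cv2
from workcell import ctrl
from scipy.spatial.transform import Rotation as R
def grab(n):
    d=ctrl.get_image(n); return d
def cloud(d):
    K=np.array(d['mtx']);z=d['range_z'];v,u=np.mgrid[:480,:640]
    P=np.stack([(u-K[0,2])/K[0,0]*z,(v-K[1,2])/K[1,1]*z,z],-1)
    Rm=cv2.Rodrigues(np.array(d['rvec'],float))[0];t=np.array(d['tvec'],float).ravel()
    W=(P-t)@Rm; W[z==0]=np.nan; return W
def save(d,n): cv2.imwrite('pics/'+n,d['img'][...,::-1])
E
python3 - <<'E'
from h import *
o=ctrl.get_obs();print({k:np.round(v,3) for k,v in o.items()})
for n in('scene','side'):
    d=grab(n);save(d,n+'0.png');np.savez(n+'.npz',**d)
    a=cv2.imread('pics/'+n+'0.png')
E
```

```text
pics
{'t': np.float64(0.0), 'qpos': array([-1.121,  0.424,  1.631, -0.   ,  1.089, -0.019]), 'qvel': array([ 0.   ,  0.002,  0.   ,  0.   , -0.001,  0.   ]), 'joint_torque': array([-4.0000e-03, -5.4464e+01, -2.7367e+01,  6.4000e-02,  2.3000e-02,
       -0.0000e+00]), 'ee_pos': array([ 282.161, -557.065,  229.908]), 'orientation': array([ 1.961,  0.47 , -1.961]), 'ft_force': array([0.302, 0.294, 0.216]), 'moment': array([0.002, 0.053, 0.038]), 'width': np.float64(87.828)}
```

View pics/scene0.png

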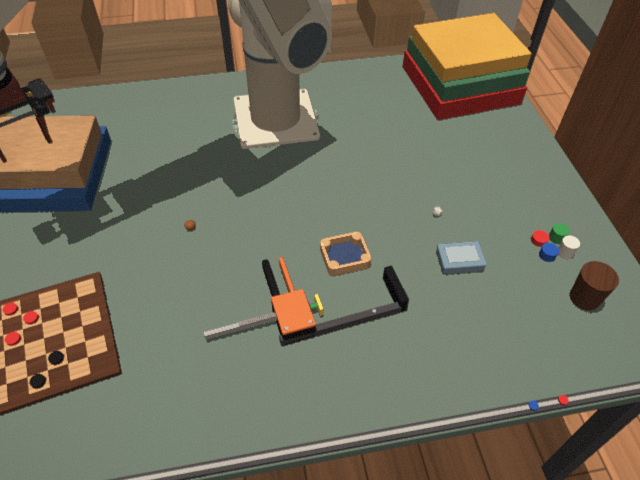

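View pics/side0.png

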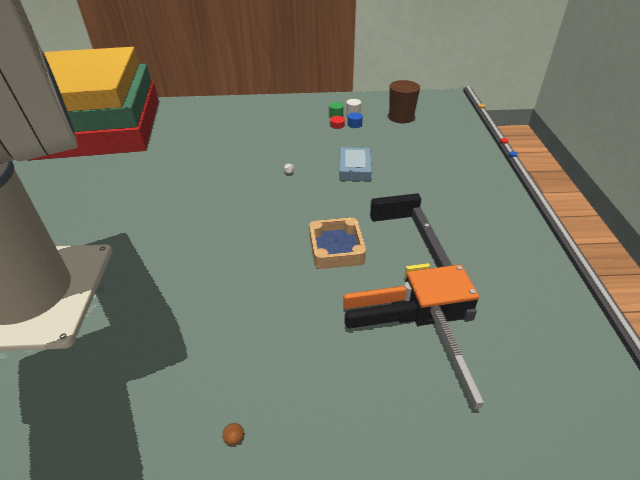

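Scene view: the tray is at (346,253), the clamp roof at (294,312) and the jaw at (396,287). The handle is at (271,278) and the trigger at (287,275). The marble (190,225), die (437,211) and tin (461,257) are all clear of the slide path. Next I measure from the clouds.

```bash
python3 - <<'E'
from h import *
for n in('scene','side'):
    d=dict(np.load(n+'.npz'));W=cloud(d);hsv=cv2.cvtColor(d['img'],cv2.COLOR_RGB2HSV).astype(int)
    H,S,V=hsv[...,0],hsv[...,1],hsv[...,2];X,Y,Z=W[...,0],W[...,1],W[...,2]
    near=(X>350)&(X<900)&(Y>-350)&(Y<350)
    def rect(name,m):
        p=W[m&near];
        if len(p)<8: print(name,len(p));return
        r=cv2.minAreaRect(p[:,:2].astype(np.float32));print(n,name,len(p),'c',np.round(r[0],1),'s',np.round(r[1],1),'a',round(r[2],1),'med',np.round(np.median(p,0),1),'z',np.round(np.percentile(p[:,2],[5,95]),1))
    org=(H<12)&(S>180)&(V>130)
    rect('roof',org&(Z>46)&(Z<60)); rect('trig',org&(Z>33)&(Z<42))
    rect('yellow',(H>24)&(H<33)&(S>150)&(Z>5)&(Z<45))
    rect('green',(H>45)&(H<75)&(S>150)&(Z>5)&(Z<45))
    blk=(V<60)
    rect('jaw',blk&(Z>41)&(Z<50)&(Y>80)); rect('handle',blk&(Z>34)&(Z<42)&(Y<20))
    wood=(H>8)&(H<24)&(S>80)&(Y>-60)
    rect('tray',wood&(Z>24)&(Z<33)&(V>100))
    rect('high',(Z>24)&(Z<32)&(Y>200))
    rect('steelbar',(S<60)&(Z>12)&(Z<40)&(Y<-30))
    rect('fence',(Z>20)&(Z<28)&(X>560)&(Y>30)&(S<90))
    u=cv2.inRange(W,(400,-350,8),(900,350,70)).astype(bool)
    k,l,st,c=cv2.connectedComponentsWithStats((u).astype(np.uint8))
    for i in range(1,k):
        if st[i,4]>15: q=W[l==i];print('  comp',st[i],np.round(np.nanmin(q,0)),np.round(np.nanmax(q,0)))
E
```

```text
scene roof 153 c [670.1 -56.2] s [94.6 69. ] a 7.4 med [695.5 -65.7  50.9] z [47.9 54.2]
scene trig 77 c [577.7 -58.4] s [ 37.5 100.3] a 72.9 med [574.1 -55.8  37. ] z [34.2 40.7]
scene yellow 9 c [658.6  66.6] s [ 78.1 218.6] a 7.9 med [645.9  -1.2  33.1] z [28.2 35.3]
green 2
scene jaw 307 c [638.5 170.2] s [93.9 19.2] a 8.0 med [641.3 170.4  44.6] z [41.7 47.6]
scene handle 297 c [625.7 -84.5] s [205.1  65.3] a 21.2 med [582.8 -87.5  37.7] z [34.7 41. ]
scene tray 614 c [541.4  37.4] s [149.3 228.3] a 40.0 med [529.2  76.7  27.9] z [24.7 31.4]
scene high 601 c [520.  320.4] s [185.2  57.6] a 0.4 med [578.5 321.9  28.2] z [25.1 31.3]
scene steelbar 1007 c [ 642.9 -151. ] s [203.9 190.7] a 17.2 med [ 667.6 -113.3   27.8] z [15.  38.7]
scene fence 705 c [630.6 187.8] s [ 94.  346.9] a 23.6 med [682.4 138.4  24.7] z [21.  27.7]
  comp [433 207  10   9  65] [421. 326.   8.] [444. 347.  25.]
  comp [ 320  232   51   43 1013] [470.  35.   8.] [569. 139.  34.]
  comp [437 242  34  32 774] [536. 292.   8.] [613. 350.  35.]
  comp [ 204  257  205   88 4488] [ 518. -239.    8.] [720. 187.  5
[... 392 characters left out ...]
.8] s [199.5  64.5] a 3.4 med [584.5 -89.2  37.8] z [34.6 40.5]
side tray 1047 c [558.2  51.6] s [153.6 233.4] a 38.0 med [535.8  54.7  28.3] z [24.8 30.8]
side high 511 c [518.  327.9] s [ 59.9 179.5] a 84.4 med [572.3 318.4  28.6] z [25.9 30.7]
side steelbar 3150 c [ 536.8 -138.1] s [362.6 208.8] a 1.1 med [652.4 -95.7  28.5] z [14.6 38.8]
side fence 768 c [625.1 187.4] s [ 90.1 343.1] a 22.1 med [678.5 134.1  24.5] z [21.  27.6]
  comp [339 156  33  23 703] [537. 289.   8.] [609. 350.  32.]
  comp [283 164  11   9  78] [416. 323.   8.] [438. 344.  25.]
  comp [ 343  193  140  216 8544] [ 516. -240.    8.] [717. 189.  56.]
  comp [ 309  218   57   49 1519] [468.  34.   8.] [564. 140.  31.]
```

```bash
python3 - <<'E'
from h import *
for n in('scene','side'):
    d=dict(np.load(n+'.npz'));W=cloud(d)
    m=np.nan_to_num(cv2.inRange(W,(455,20,20),(585,150,34))).astype(bool)
    hsv=cv2.cvtColor(d['img'],cv2.COLOR_RGB2HSV);m&=(hsv[...,0]<25)&(hsv[...,1]>60)
    k,l,st,c=cv2.connectedComponentsWithStats(m.astype(np.uint8));i=1+np.argmax(st[1:,4])
    p=W[l==i];print(n,cv2.minAreaRect(p[:,:2].astype(np.float32)))
o=ctrl.get_obs();print(R.from_rotvec(o['orientation']).as_matrix().round(3))
E
```

```text
scene ((519.1044311523438, 88.29724884033203), (95.53047180175781, 102.00481414794922), 4.169001579284668)
side ((516.180908203125, 87.51577758789062), (90.44577026367188, 102.57035064697266), 5.088564395904541)
[[-0.001  0.452 -0.892]
 [ 0.001 -0.892 -0.452]
 [-1.    -0.001 -0.   ]]
```

```bash
cat >> h.py <<'E'
def pose():
    o=ctrl.get_obs();return np.array(o['ee_pos']),R.from_rotvec(o['orientation']),o
def plan(target,heading,n):
    """rows from measured pose to target (mm) with tool y at heading (deg), tool down"""
    p,r,o=pose();h=np.radians(heading);y=np.array([np.cos(h),np.sin(h),0]);x=np.array([0,0,-1.])
    g=R.from_matrix(np.c_[x,y,np.cross(x,y)]);dr=(r.inv()*g).as_rotvec()/n;step=(np.array(target)-p)/n/10
    for i in range(n): print(np.round(r.inv().apply(step),2),np.round(dr,4)); r=r*R.from_rotvec(dr)
E
python3 -c "
from h import *
plan([476,84.6,120],4.7,20)"
```

```text
[ 0.55 -2.42 -2.31] [-0.0592 -0.      0.0001]
[ 0.55 -2.28 -2.45] [-0.0592 -0.      0.0001]
[ 0.55 -2.13 -2.58] [-0.0592 -0.      0.0001]
[ 0.55 -1.98 -2.71] [-0.0592 -0.      0.0001]
[ 0.55 -1.81 -2.82] [-0.0592 -0.      0.0001]
[ 0.55 -1.64 -2.92] [-0.0592 -0.      0.0001]
[ 0.55 -1.47 -3.01] [-0.0592 -0.      0.0001]
[ 0.55 -1.29 -3.09] [-0.0592 -0.      0.0001]
[ 0.55 -1.1  -3.17] [-0.0592 -0.      0.0001]
[ 0.55 -0.91 -3.22] [-0.0592 -0.      0.0001]
[ 0.55 -0.72 -3.27] [-0.0592 -0.      0.0001]
[ 0.55 -0.53 -3.31] [-0.0592 -0.      0.0001]
[ 0.55 -0.33 -3.34] [-0.0592 -0.      0.0001]
[ 0.55 -0.13 -3.35] [-0.0592 -0.      0.0001]
[ 0.55  0.07 -3.35] [-0.0592 -0.      0.0001]
[ 0.55  0.27 -3.34] [-0.0592 -0.      0.0001]
[ 0.55  0.46 -3.32] [-0.0592 -0.      0.0001]
[ 0.55  0.66 -3.29] [-0.0592 -0.      0.0001]
[ 0.55  0.85 -3.24] [-0.0592 -0.      0.0001]
[ 0.55  1.04 -3.19] [-0.0592 -0.      0.0001]
```

{"fn": "apply_moves", "kwargs": {
  "increments": [
    {"gripper": 35, "delta_pos": [0.55, -2.42, -2.31], "dr": [-0.0592, 0, 0]},
    {"gripper": 35, "delta_pos": [0.55, -2.28, -2.45], "dr": [-0.0592, 0, 0]},
    {"gripper": 35, "delta_pos": [0.55, -2.13, -2.58], "dr": [-0.0592, 0, 0]},
    {"gripper": 35, "delta_pos": [0.55, -1.98, -2.71], "dr": [-0.0592, 0, 0]},
    {"gripper": 35, "delta_pos": [0.55, -1.81, -2.82], "dr": [-0.0592, 0, 0]}
  ]
}}

```text
t: 0.52
ee_pos: [330.8, -395.6, 202.6]
orientation: [1.772, 0.716, -1.772]
ft_force: [0.3, -0.3, -0.5]
width: 57.8
```

{"fn": "apply_moves", "kwargs": {
  "increments": [
    {"gripper": 35, "delta_pos": [0.55, -1.64, -2.92], "dr": [-0.0592, 0, 0]},
    {"gripper": 35, "delta_pos": [0.55, -1.47, -3.01], "dr": [-0.0592, 0, 0]},
    {"gripper": 35, "delta_pos": [0.55, -1.29, -3.09], "dr": [-0.0592, 0, 0]},
    {"gripper": 35, "delta_pos": [0.55, -1.1, -3.17], "dr": [-0.0592, 0, 0]},
    {"gripper": 35, "delta_pos": [0.55, -0.91, -3.22], "dr": [-0.0592, 0, 0]}
  ]
}}

```text
t: 0.93
ee_pos: [379.3, -235.3, 175.4]
orientation: [1.572, 0.925, -1.572]
ft_force: [1.2, 0.1, 0.1]
width: 30.9
```

{"fn": "apply_moves", "kwargs": {
  "increments": [
    {"gripper": 35, "delta_pos": [0.55, -0.72, -3.27], "dr": [-0.0592, 0, 0]},
    {"gripper": 35, "delta_pos": [0.55, -0.53, -3.31], "dr": [-0.0592, 0, 0]},
    {"gripper": 35, "delta_pos": [0.55, -0.33, -3.34], "dr": [-0.0592, 0, 0]},
    {"gripper": 35, "delta_pos": [0.55, -0.13, -3.35], "dr": [-0.0592, 0, 0]},
    {"gripper": 35, "delta_pos": [0.55, 0.07, -3.35], "dr": [-0.0592, 0, 0]}
  ]
}}

```text
t: 1.35
ee_pos: [427.8, -74.8, 147.9]
orientation: [1.363, 1.102, -1.363]
ft_force: [0.7, -0.0, -0.2]
width: 30.4
```

{"fn": "apply_moves", "kwargs": {
  "increments": [
    {"gripper": 35, "delta_pos": [0.55, 0.27, -3.34], "dr": [-0.0592, 0, 0]},
    {"gripper": 35, "delta_pos": [0.55, 0.46, -3.32], "dr": [-0.0592, 0, 0]},
    {"gripper": 35, "delta_pos": [0.55, 0.66, -3.29], "dr": [-0.0592, 0, 0]},
    {"gripper": 35, "delta_pos": [0.55, 0.85, -3.24], "dr": [-0.0592, 0, 0]},
    {"gripper": 35, "delta_pos": [0.55, 1.04, -3.19], "dr": [-0.0592, 0, 0]}
  ]
}}

```text
t: 1.77
ee_pos: [476.2, 85.7, 120.2]
orientation: [1.146, 1.248, -1.147]
ft_force: [0.1, -0.1, 0.1]
width: 31.0
```

```bash
python3 - <<'E'
from h import *
d=grab('wrist');save(d,'w1.png');W=cloud(d)
p,r,o=pose();print(p,o['t'],o['width'])
hsv=cv2.cvtColor(d['img'],cv2.COLOR_RGB2HSV)
m=cv2.inRange(W,(455,20,20),(585,150,34)).astype(bool)&(hsv[...,0]<25)&(hsv[...,1]>60)
q=W[m];print(len(q), cv2.minAreaRect(q[:,:2].astype(np.float32)) if len(q) else '')
plan([476,84.6,120],4.7,1)
E
```

```text
[478.23635107  89.76902725 119.85121158] 1.8167 30.529761354250816
6487 ((515.729248046875, 92.08065795898438), (89.96720123291016, 94.157470703125), 5.111159324645996)
[-0.02 -0.27  0.49] [ 0.0082 -0.0015 -0.0017]
```

View pics/w1.png

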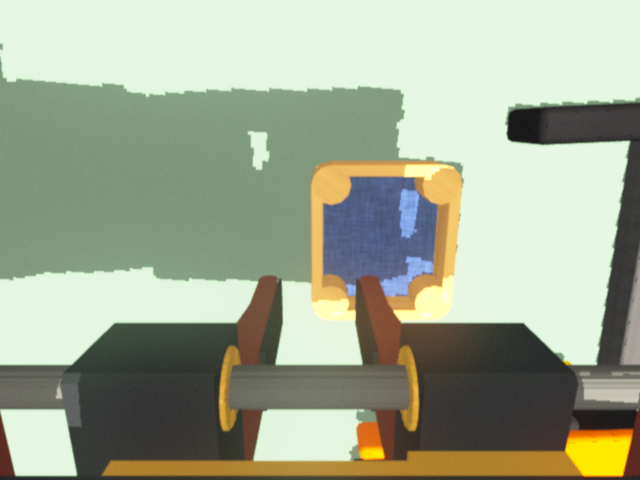

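The wrist view shows the fingers at (262,340) and (385,340) straddling the tray's near wall at x≈320. The tray spans u 312–462. Going down to grip that wall.

{"fn": "apply_moves", "kwargs": {
  "increments": [
    {"gripper": 35, "delta_pos": [2, -0.25, 0.4], "dr": [0.008, 0, 0]},
    {"gripper": 35, "delta_pos": [2.5, 0, 0], "dr": [0, 0, 0]},
    {"gripper": 35, "delta_pos": [2.5, 0, 0], "dr": [0, 0, 0]},
    {"gripper": 35, "delta_pos": [2, 0, 0], "dr": [0, 0, 0]},
    {"gripper": 35, "delta_pos": [0.9, 0, 0], "dr": [0, 0, 0]}
  ]
}}

```text
t: 2.23
ee_pos: [472.5, 79.6, 19.4]
orientation: [1.152, 1.246, -1.157]
ft_force: [-1.0, 0.3, 0.3]
width: 30.9
```

{"fn": "apply_moves", "kwargs": {
  "increments": [
    {"gripper": 2, "delta_pos": [0, 0, 0], "dr": [0, 0, 0]},
    {"gripper": 2, "delta_pos": [0, 0, 0], "dr": [0, 0, 0]},
    {"gripper": 2, "delta_pos": [0, 0, 0], "dr": [0, 0, 0]},
    {"gripper": 2, "delta_pos": [0, 0, 0], "dr": [0, 0, 0]},
    {"gripper": 2, "delta_pos": [0, 0, 0], "dr": [0, 0, 0]}
  ]
}}

```text
t: 2.65
ee_pos: [475.0, 79.9, 22.8]
orientation: [1.156, 1.242, -1.153]
ft_force: [0.7, -0.4, 3.4]
width: 6.5
```

```bash
python3 - <<'E'
from h import *
p,r,o=pose();print(p,o['t'],o['width'],o['ft_force'],np.degrees(np.arctan2(*r.as_matrix()[[1,0],1])))
c=np.array([632,105]);a=np.radians(7.5);M=np.array([[np.cos(a),-np.sin(a)],[np.sin(a),np.cos(a)]])
print('tcp in clamp',M.T@(p[:2]-c))
for x in(-70,-43): print('wp',M@[x-0,-13]+c)
t=M@[-70,-13]+c; plan([t[0],t[1],p[2]],7.5,5)
E
```

```text
[474.98192119  79.89268679  22.7988313 ] 2.65 6.532249153422029 [ 0.66996119 -0.36832657  3.3610869 ] 4.232615096886269
tcp in clamp [-158.95192937   -4.39754473]
wp [564.2957002   82.97438335]
wp [591.06471146  86.49859054]
[0.   1.79 0.07] [-0.0114 -0.     -0.0005]
[0.   1.79 0.09] [-0.0114 -0.     -0.0005]
[0.   1.78 0.11] [-0.0114 -0.     -0.0005]
[0.   1.78 0.13] [-0.0114 -0.     -0.0005]
[0.   1.78 0.15] [-0.0114 -0.     -0.0005]
```

```bash
cat >> h.py <<'E'
c0=np.array([632,105.]);a0=np.radians(7.5);M0=np.array([[np.cos(a0),-np.sin(a0)],[np.sin(a0),np.cos(a0)]])
def toC(p): return M0.T@(np.array(p)[:2]-c0)
def toW(q): return M0@np.array(q,float)+c0
E
python3 - <<'E'
from h import *
p,r,o=pose()
t=toW([-80,-18]); plan([t[0],t[1],p[2]],7.5,8)
E
```

```text
[0.   0.99 0.11] [-0.0071 -0.     -0.0003]
[0.   0.99 0.12] [-0.0071 -0.     -0.0003]
[0.   0.99 0.13] [-0.0071 -0.     -0.0003]
[0.   0.99 0.13] [-0.0071 -0.     -0.0003]
[0.   0.99 0.14] [-0.0071 -0.     -0.0003]
[0.   0.99 0.15] [-0.0071 -0.     -0.0003]
[0.   0.99 0.16] [-0.0071 -0.     -0.0003]
[0.   0.99 0.16] [-0.0071 -0.     -0.0003]
```

{"fn": "apply_moves", "kwargs": {
  "increments": [
    {"gripper": 2, "delta_pos": [0, 1, 0.11], "dr": [-0.0071, 0, 0]},
    {"gripper": 2, "delta_pos": [0, 1, 0.12], "dr": [-0.0071, 0, 0]},
    {"gripper": 2, "delta_pos": [0, 1, 0.13], "dr": [-0.0071, 0, 0]},
    {"gripper": 2, "delta_pos": [0, 1, 0.13], "dr": [-0.0071, 0, 0]},
    {"gripper": 2, "delta_pos": [0, 1, 0.14], "dr": [-0.0071, 0, 0]}
  ]
}}

```text
t: 3.07
ee_pos: [521.5, 77.7, 22.7]
orientation: [1.125, 1.263, -1.132]
ft_force: [-9.5, -0.4, 12.5]
width: 6.7
```

{"fn": "apply_moves", "kwargs": {
  "increments": [
    {"gripper": 2, "delta_pos": [0, 1, 0.15], "dr": [-0.0071, 0, 0]},
    {"gripper": 2, "delta_pos": [0, 1, 0.16], "dr": [-0.0071, 0, 0]},
    {"gripper": 2, "delta_pos": [0, 1, 0.16], "dr": [-0.0071, 0, 0]},
    {"gripper": 2, "delta_pos": [0, 0, 0], "dr": [0, 0, 0]},
    {"gripper": 2, "delta_pos": [0, 0, 0], "dr": [0, 0, 0]}
  ]
}}

```text
t: 3.48
ee_pos: [555.9, 76.7, 22.7]
orientation: [1.114, 1.266, -1.111]
ft_force: [1.1, -0.4, 5.6]
width: 6.7
```

```bash
python3 - <<'E'
from h import *
p,r,o=pose();print(p,o['t'],o['width'],o['ft_force'],np.degrees(np.arctan2(*r.as_matrix()[[1,0],1])),toC(p))
d=grab('side');save(d,'s2.png')
cv2.imwrite('pics/s2c.png',cv2.resize(d['img'][150:420,260:540,::-1],None,fx=2,fy=2))
W=cloud(d);hsv=cv2.cvtColor(d['img'],cv2.COLOR_RGB2HSV)
m=cv2.inRange(W,(500,20,20),(690,150,34)).astype(bool)&(hsv[...,0]>8)&(hsv[...,0]<25)&(hsv[...,1]>60)
q=W[m];C=(q[:,:2]-c0)@M0;print(C.min(0),C.max(0),np.percentile(C,[1,99],axis=0))
E
```

```text
[555.92899535  76.73813116  22.70875575] 3.4833 6.712753812087065 [ 1.07542391 -0.40694382  5.62918399] 7.489716001887489 [-79.10912079 -18.09082606]
[-91.71623249 -65.12073328] [ 7.28883597 37.96998498] [[-82.8708571  -64.47994147]
 [  5.83278204  33.60169342]]
```

View pics/s2c.png

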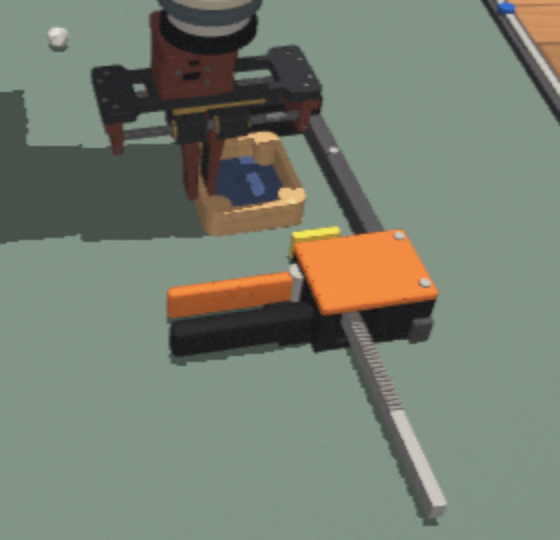

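The crop shows the tray gripped and entering the mouth, square to the clamp and well clear of pad and jaw. About 38 mm is left to go.

{"fn": "apply_moves", "kwargs": {
  "increments": [
    {"gripper": 2, "delta_pos": [0, 0.7, 0], "dr": [0, 0, 0]},
    {"gripper": 2, "delta_pos": [0, 0.7, 0], "dr": [0, 0, 0]},
    {"gripper": 2, "delta_pos": [0, 0.7, 0], "dr": [0, 0, 0]},
    {"gripper": 2, "delta_pos": [0, 0.7, 0], "dr": [0, 0, 0]},
    {"gripper": 2, "delta_pos": [0, 0.5, 0], "dr": [0, 0, 0]}
  ]
}}

```text
t: 3.95
ee_pos: [583.9, 80.6, 22.6]
orientation: [1.108, 1.273, -1.118]
ft_force: [-14.8, -2.4, 22.5]
width: 6.7
```

{"fn": "apply_moves", "kwargs": {
  "increments": [
    {"gripper": 2, "delta_pos": [0, 0.1, 0], "dr": [0, 0, 0]},
    {"gripper": 2, "delta_pos": [0, 0.1, 0], "dr": [0, 0, 0]},
    {"gripper": 2, "delta_pos": [0, 0.1, 0], "dr": [0, 0, 0]},
    {"gripper": 2, "delta_pos": [0, 0.1, 0], "dr": [0, 0, 0]},
    {"gripper": 2, "delta_pos": [0, 0, 0], "dr": [0, 0, 0]}
  ]
}}

```text
t: 4.37
ee_pos: [585.8, 80.9, 22.6]
orientation: [1.106, 1.276, -1.12]
ft_force: [-18.6, -3.4, 26.5]
width: 6.3
```

```bash
python3 - <<'E'
from h import *
p,r,o=pose();print(p,o['t'],o['width'],o['ft_force'],toC(p))
E
```

```text
[585.84292424  80.90275883  22.55200901] 4.3667 6.337687617846531 [-18.61032704  -3.43031594  26.50549547] [-48.90751671 -17.86637859]
```

```bash
python3 - <<'E'
from h import *
for n in('side','scene'):
    d=grab(n);save(d,n+'3.png')
    W=cloud(d);hsv=cv2.cvtColor(d['img'],cv2.COLOR_RGB2HSV)
    m=cv2.inRange(W,(500,20,22),(720,170,34)).astype(bool)&(hsv[...,0]>8)&(hsv[...,0]<25)&(hsv[...,1]>60)
    q=W[m];C=(q[:,:2]-c0)@M0;print(n,'tray',np.percentile(C,[1,99],axis=0),np.percentile(q[:,2],[5,50,95]))
    Wc=W.copy();Wc[...,:2]=(W[...,:2]-c0)@M0
    m=cv2.inRange(Wc,(20,-130,17),(90,50,35)).astype(bool)&(hsv[...,1]<70)
    q=Wc[m];print('fence',np.percentile(q,[2,50,98],axis=0).round(1))
    s=(slice(150,330),slice(300,500)) if n=='side' else (slice(220,360),slice(250,430))
    cv2.imwrite('pics/%s3c.png'%n,cv2.resize(d['img'][s][...,::-1],None,fx=3,fy=3))
E
```

```text
side tray [[-52.93593437 -64.11907852]
 [ 36.43088604  34.49305744]] [22.83325917 27.93291926 29.89496722]
fence [[  43.3 -100.1   18.3]
 [  49.5  -32.9   24.1]
 [  58.8   45.4   26.4]]
scene tray [[-51.20614812 -64.13247129]
 [ 40.5239191   35.45552335]] [23.6169544  27.53025669 30.90909491]
fence [[  45.5 -124.4   17.4]
 [  55.4  -40.5   23.5]
 [  62.3   46.9   28.2]]
```

View pics/side3c.png

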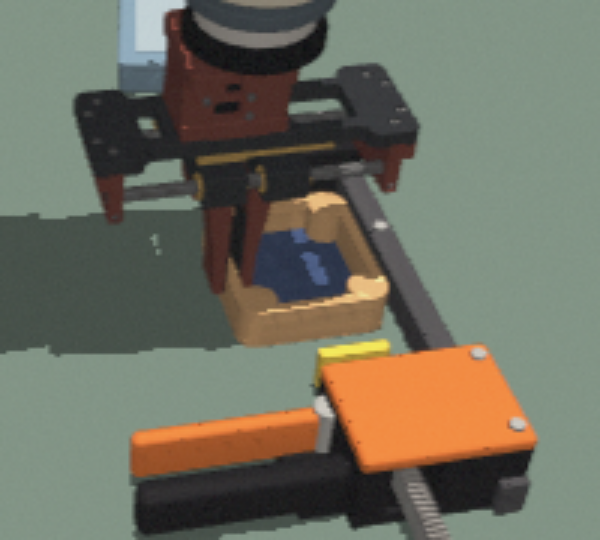

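Tray's far side is at x≈39 and the fence is at 45. The drag comes from fingers pressing down (26 N), so I'll ease the height by 2 mm and keep pushing.

{"fn": "apply_moves", "kwargs": {
  "increments": [
    {"gripper": 2, "delta_pos": [-0.1, 0, 0], "dr": [0, 0, 0]},
    {"gripper": 2, "delta_pos": [-0.1, 0.1, 0], "dr": [0, 0, 0]},
    {"gripper": 2, "delta_pos": [0, 0.1, 0], "dr": [0, 0, 0]},
    {"gripper": 2, "delta_pos": [0, 0, 0], "dr": [0, 0, 0]},
    {"gripper": 2, "delta_pos": [0, 0, 0], "dr": [0, 0, 0]}
  ]
}}

```text
t: 4.88
ee_pos: [592.4, 81.9, 23.1]
orientation: [1.111, 1.27, -1.114]
ft_force: [-3.9, 0.8, -1.5]
width: 6.8
```

{"fn": "apply_moves", "kwargs": {
  "increments": [
    {"gripper": 2, "delta_pos": [0, 0.1, 0], "dr": [0, 0, 0]},
    {"gripper": 2, "delta_pos": [0, 0.1, 0], "dr": [0, 0, 0]},
    {"gripper": 2, "delta_pos": [0, 0.1, 0], "dr": [0, 0, 0]},
    {"gripper": 2, "delta_pos": [0, 0, 0], "dr": [0, 0, 0]},
    {"gripper": 2, "delta_pos": [0, 0, 0], "dr": [0, 0, 0]}
  ]
}}

```text
t: 5.3
ee_pos: [592.4, 81.9, 22.7]
orientation: [1.108, 1.274, -1.118]
ft_force: [-12.1, -1.1, 4.0]
width: 6.8
```

```bash
cat >> h.py <<'E'
def tray(n):
    d=grab(n);W=cloud(d);hsv=cv2.cvtColor(d['img'],cv2.COLOR_RGB2HSV)
    m=cv2.inRange(W,(500,20,22),(720,170,34)).astype(bool)&(hsv[...,0]>8)&(hsv[...,0]<25)&(hsv[...,1]>60)
    q=W[m];C=(q[:,:2]-c0)@M0;print(n,'tray',np.percentile(C,[1,99],axis=0).round(1).tolist(),np.percentile(q[:,2],[5,50,95]).round(1),'yaw',cv2.minAreaRect(q[:,:2].astype(np.float32)));return d
E
python3 - <<'E'
from h import *
p,r,o=pose();print(p,o['t'],o['width'],o['ft_force'],toC(p))
tray('side');tray('scene')
E
```

```text
[592.39121173  81.86940557  22.65025494] 5.3 6.770062727888778 [-12.12703997  -1.10780799   3.95635614] [-42.28907801 -17.76272468]
side tray [[-46.6, -63.8], [46.3, 34.4]] [23.  28.1 30.1] yaw ((629.9983520507812, 90.84931182861328), (102.71224975585938, 101.04540252685547), 8.23806381225586)
scene tray [[-44.5, -64.0], [46.5, 35.8]] [23.6 28.1 31.2] yaw ((632.533447265625, 101.07475280761719), (94.22583770751953, 121.53758239746094), 8.178921699523926)
```

Seated: three more mm commanded gave no motion, only force. Both cameras put the far side at x≈46 and y centre ≈ -14. Ease off, release and rise.

{"fn": "apply_moves", "kwargs": {
  "increments": [
    {"gripper": 2, "delta_pos": [0, -0.25, 0], "dr": [0, 0, 0]},
    {"gripper": 35, "delta_pos": [0, 0, 0], "dr": [0, 0, 0]},
    {"gripper": 35, "delta_pos": [0, 0, 0], "dr": [0, 0, 0]},
    {"gripper": 35, "delta_pos": [0, 0, 0], "dr": [0, 0, 0]},
    {"gripper": 35, "delta_pos": [0, 0, 0], "dr": [0, 0, 0]}
  ]
}}

```text
t: 5.82
ee_pos: [595.1, 82.0, 24.1]
orientation: [1.113, 1.267, -1.111]
ft_force: [-0.7, 0.1, -0.2]
width: 29.0
```

{"fn": "apply_moves", "kwargs": {
  "increments": [
    {"gripper": 35, "delta_pos": [-1, 0, 0], "dr": [0, 0, 0]},
    {"gripper": 35, "delta_pos": [-2, 0, 0], "dr": [0, 0, 0]},
    {"gripper": 35, "delta_pos": [-3, 0, 0], "dr": [0, 0, 0]},
    {"gripper": 35, "delta_pos": [-3, 0, 0], "dr": [0, 0, 0]},
    {"gripper": 35, "delta_pos": [-1, 0, 0], "dr": [0, 0, 0]}
  ]
}}

```text
t: 6.23
ee_pos: [596.5, 82.2, 128.5]
orientation: [1.116, 1.264, -1.107]
ft_force: [0.4, 0.0, 1.1]
width: 30.8
```

```bash
python3 - <<'E'
from h import *
p,r,o=pose();print(p,o['t'],o['width'],o['ft_force'],toC(p))
t=toW([-100,-178]);print(t);plan([t[0],t[1],110],-82.5,15)
tray('side')
E
```

```text
[596.51751642  82.20237092 128.51828505] 6.2333 30.758005345872938 [0.40754329 0.03420037 1.10377756] [-38.15461373 -17.97119873]
[556.08917608 -84.52980455]
[ 0.12 -0.41  1.07] [ 0.1047 -0.0003 -0.0004]
[ 0.12 -0.3   1.1 ] [ 0.1047 -0.0003 -0.0004]
[ 0.12 -0.18  1.13] [ 0.1047 -0.0003 -0.0004]
[ 0.12 -0.06  1.14] [ 0.1047 -0.0003 -0.0004]
[0.12 0.06 1.14] [ 0.1047 -0.0003 -0.0004]
[0.12 0.18 1.13] [ 0.1047 -0.0003 -0.0004]
[0.12 0.29 1.11] [ 0.1047 -0.0003 -0.0004]
[0.12 0.41 1.07] [ 0.1047 -0.0003 -0.0004]
[0.12 0.52 1.02] [ 0.1047 -0.0003 -0.0004]
[0.12 0.62 0.96] [ 0.1047 -0.0003 -0.0004]
[0.12 0.72 0.89] [ 0.1047 -0.0003 -0.0004]
[0.12 0.81 0.81] [ 0.1047 -0.0003 -0.0004]
[0.12 0.89 0.72] [ 0.1047 -0.0003 -0.0004]
[0.12 0.96 0.63] [ 0.1047 -0.0003 -0.0004]
[0.12 1.02 0.52] [ 0.1047 -0.0003 -0.0004]
side tray [[-46.4, -63.8], [46.1, 36.1]] [23.  27.9 29.8] yaw ((633.8469848632812, 92.7840805053711), (94.04378509521484, 105.03440856933594), 7.384716510772705)
```

{"fn": "apply_moves", "kwargs": {
  "increments": [
    {"gripper": 85, "delta_pos": [0.12, -0.41, 1.07], "dr": [0.1047, 0, 0]},
    {"gripper": 85, "delta_pos": [0.12, -0.3, 1.1], "dr": [0.1047, 0, 0]},
    {"gripper": 85, "delta_pos": [0.12, -0.18, 1.13], "dr": [0.1047, 0, 0]},
    {"gripper": 85, "delta_pos": [0.12, -0.06, 1.14], "dr": [0.1047, 0, 0]},
    {"gripper": 85, "delta_pos": [0.12, 0.06, 1.14], "dr": [0.1047, 0, 0]}
  ]
}}

```text
t: 6.7
ee_pos: [579.9, 25.9, 116.8]
orientation: [1.495, 0.995, -1.497]
ft_force: [0.3, -0.2, -0.4]
width: 60.4
```

{"fn": "apply_moves", "kwargs": {
  "increments": [
    {"gripper": 85, "delta_pos": [0.12, 0.18, 1.13], "dr": [0.1047, 0, 0]},
    {"gripper": 85, "delta_pos": [0.12, 0.29, 1.11], "dr": [0.1047, 0, 0]},
    {"gripper": 85, "delta_pos": [0.12, 0.41, 1.07], "dr": [0.1047, 0, 0]},
    {"gripper": 85, "delta_pos": [0.12, 0.52, 1.02], "dr": [0.1047, 0, 0]},
    {"gripper": 85, "delta_pos": [0.12, 0.62, 0.96], "dr": [0.1047, 0, 0]}
  ]
}}

```text
t: 7.12
ee_pos: [566.4, -29.8, 110.8]
orientation: [1.847, 0.623, -1.849]
ft_force: [-0.8, 0.4, 0.7]
width: 74.7
```

{"fn": "apply_moves", "kwargs": {
  "increments": [
    {"gripper": 85, "delta_pos": [0.12, 0.72, 0.89], "dr": [0.1047, 0, 0]},
    {"gripper": 85, "delta_pos": [0.12, 0.81, 0.81], "dr": [0.1047, 0, 0]},
    {"gripper": 85, "delta_pos": [0.12, 0.89, 0.72], "dr": [0.1047, 0, 0]},
    {"gripper": 85, "delta_pos": [0.12, 0.96, 0.63], "dr": [0.1047, 0, 0]},
    {"gripper": 85, "delta_pos": [0.12, 1.02, 0.52], "dr": [0.1047, 0, 0]}
  ]
}}

```text
t: 7.53
ee_pos: [553.0, -85.4, 104.8]
orientation: [2.155, 0.136, -2.158]
ft_force: [-0.1, -0.6, 0.5]
width: 74.4
```

```bash
python3 - <<'E'
from h import *
d=grab('wrist');save(d,'w4.png')
p,r,o=pose();print(p,o['t'],o['width'],o['ft_force'],toC(p),np.degrees(np.arctan2(*r.as_matrix()[[1,0],1])))
W=cloud(d);hsv=cv2.cvtColor(d['img'],cv2.COLOR_RGB2HSV)
W[...,:2]=(W[...,:2]-c0)@M0
m=cv2.inRange(W,(-130,-220,34),(-60,-130,42)).astype(bool)
q=W[m];
if len(q): print('handle+trig y',np.percentile(q,[1,50,99],axis=0).round(1))
o=m&(hsv[...,0]<14)&(hsv[...,1]>150)
if o.sum(): print('trig',np.percentile(W[o],[2,50,98],axis=0).round(1))
k=m&(hsv[...,2]<70)
if k.sum(): print('handle',np.percentile(W[k],[2,50,98],axis=0).round(1))
t=toW([-100,-178]);plan([t[0],t[1],15],-82.5,1)
E
```

```text
[552.47433187 -86.8966627  104.61097722] 7.5833 74.78966861930502 [-0.31607493 -0.49395001 -0.38188208] [-103.8928557 -179.8747775] -83.17558056685468
handle+trig y [[-129.2 -190.5   34.3]
 [ -92.9 -177.9   38.3]
 [ -60.6 -143.2   40.1]]
trig [[-128.5 -152.7   34.8]
 [ -92.6 -148.4   38.2]
 [ -61.3 -143.2   39.9]]
handle [[-128.3 -190.3   34.6]
 [ -92.9 -182.9   38.3]
 [ -61.2 -175.3   39.9]]
[ 8.96 -0.19 -0.4 ] [-0.0118  0.0016 -0.0001]
```

View pics/w4.png

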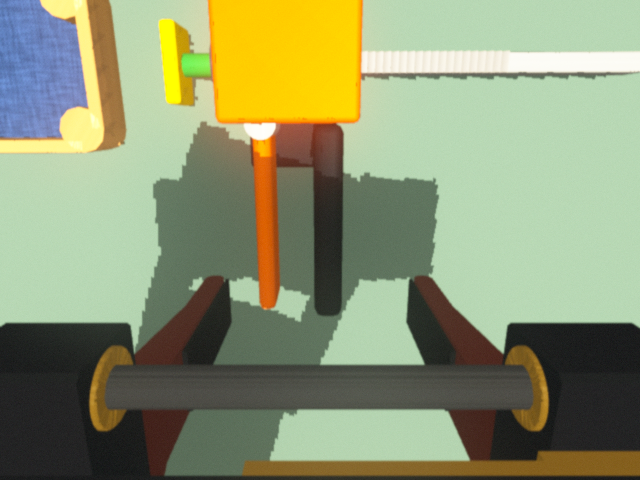

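Wrist view: the trigger (268,220) and handle (328,220) lie between the open fingers (210 and 430), pad (175,62) with green stem (197,65), and the tray is at left. Centre slightly towards the trigger and go down.

{"fn": "apply_moves", "kwargs": {
  "increments": [
    {"gripper": 90, "delta_pos": [1, -0.4, -0.4], "dr": [-0.012, 0, 0]},
    {"gripper": 90, "delta_pos": [2, 0, 0], "dr": [0, 0, 0]},
    {"gripper": 90, "delta_pos": [2.5, 0, 0], "dr": [0, 0, 0]},
    {"gripper": 90, "delta_pos": [2.4, 0, 0], "dr": [0, 0, 0]},
    {"gripper": 90, "delta_pos": [1, 0, 0], "dr": [0, 0, 0]}
  ]
}}

```text
t: 8.0
ee_pos: [555.3, -79.2, 13.2]
orientation: [2.141, 0.16, -2.15]
ft_force: [-0.6, 0.2, -1.1]
width: 78.9
```

```bash
cat >> h.py <<'E'
def rep(img=False,name=None):
    p,r,o=pose();C=toC(p);w=o['width']
    print('t',round(o['t'],2),'C',C.round(1),'z',p[2].round(1),'w',round(w,1),'F clamp',np.round(M0.T@np.array(o['ft_force'])[:2],1),'trig face y',(C[1]+w/2).round(1),'handle face',(C[1]-w/2).round(1))
    if img:
        for n in img:
            d=grab(n)
            if name: save(d,name+n+'.png')
            W=cloud(d);hsv=cv2.cvtColor(d['img'],cv2.COLOR_RGB2HSV);W[...,:2]=(W[...,:2]-c0)@M0
            H,S,V=hsv[...,0],hsv[...,1],hsv[...,2]
            y=(H>24)&(H<34)&(S>140)&cv2.inRange(W,(-40,-130,5),(40,0,45)).astype(bool)
            b=cv2.inRange(W,(-12,-380,8),(12,-210,32)).astype(bool)
            wd=cv2.inRange(W,(-60,-90,22),(60,60,34)).astype(bool)&(H>8)&(H<24)&(S>60)
            rf=cv2.inRange(W,(-40,-215,48),(70,-120,58)).astype(bool)&(H<14)&(S>150)
            for k,m in(('yellow',y),('barend',b),('tray',wd),('roof',rf)):
                if m.sum()>5: print(n,k,m.sum(),np.percentile(W[m],[1,99],axis=0)[:,:2].round(1).tolist(),end=' ')
            print()
E
python3 -c "
from h import *
rep(['side','scene','wrist'])"
```

```text
t 8.0 C [-100.  -172.6] z 13.2 w 78.9 F clamp [-0.6  0.3] trig face y -133.1 handle face -212.0
side yellow 71 [[-19.9, -108.1], [16.9, -100.1]] side barend 1062 [[-7.0, -346.9], [3.6, -211.8]] side tray 448 [[-22.7, -64.3], [46.5, 31.3]] side roof 2031 [[-31.0, -198.6], [57.6, -131.0]] 
scene yellow 41 [[-18.1, -107.0], [17.7, -100.7]] scene barend 521 [[-5.6, -346.2], [6.6, -211.3]] scene tray 736 [[-44.2, -64.0], [46.2, 36.0]] scene roof 1261 [[-27.9, -198.6], [61.2, -130.6]] 
wrist yellow 2704 [[-20.8, -114.5], [5.7, -99.1]] wrist barend 7648 [[-6.3, -272.0], [3.7, -210.8]] wrist tray 81 [[-40.5, -63.5], [-27.2, -60.8]] wrist roof 162 [[-31.1, -197.9], [2.0, -130.1]]
```

{"fn": "apply_moves", "kwargs": {
  "increments": [
    {"gripper": 75, "delta_pos": [0, 0.3, 0], "dr": [0, 0, 0]},
    {"gripper": 65, "delta_pos": [0, 0, 0], "dr": [0, 0, 0]},
    {"gripper": 58, "delta_pos": [0, 0, 0], "dr": [0, 0, 0]},
    {"gripper": 54, "delta_pos": [0, 0, 0], "dr": [0, 0, 0]},
    {"gripper": 50, "delta_pos": [0, 0, 0], "dr": [0, 0, 0]}
  ]
}}

```text
t: 8.57
ee_pos: [558.0, -82.1, 17.8]
orientation: [2.15, 0.155, -2.147]
ft_force: [1.0, 14.3, 1.4]
width: 49.4
```

{"fn": "apply_moves", "kwargs": {
  "increments": [
    {"gripper": 46, "delta_pos": [0, 0, 0], "dr": [0, 0, 0]},
    {"gripper": 42, "delta_pos": [0, 0, 0], "dr": [0, 0, 0]},
    {"gripper": 38, "delta_pos": [0, 0, 0], "dr": [0, 0, 0]},
    {"gripper": 34, "delta_pos": [0, 0, 0], "dr": [0, 0, 0]},
    {"gripper": 34, "delta_pos": [0, 0, 0], "dr": [0, 0, 0]}
  ]
}}

```text
t: 8.98
ee_pos: [558.8, -82.2, 17.8]
orientation: [2.151, 0.154, -2.145]
ft_force: [2.7, 9.7, -0.1]
width: 31.1
```

```bash
python3 -c "
from h import *
rep(['side','scene'])"
```

```text
t 8.98 C [ -97.  -176.1] z 17.8 w 31.1 F clamp [3.9 9.2] trig face y -160.5 handle face -191.6
side yellow 72 [[-19.2, -94.8], [16.9, -87.0]] side barend 936 [[-7.1, -333.9], [3.5, -211.4]] side tray 425 [[-19.5, -87.3], [46.5, 30.3]] side roof 2007 [[-30.5, -198.7], [58.0, -130.8]] 
scene yellow 40 [[-17.8, -94.7], [18.1, -87.4]] scene barend 468 [[-6.2, -333.3], [6.7, -211.2]] scene tray 739 [[-44.8, -78.1], [46.0, 36.2]] scene roof 1274 [[-27.6, -198.8], [61.4, -130.4]]
```

Each squeeze drives the bar about 13 mm (pad face -100 → -87). Two more pumps, then check.

{"fn": "apply_moves", "kwargs": {
  "increments": [
    {"gripper": 50, "delta_pos": [0, 0, 0], "dr": [0, 0, 0]},
    {"gripper": 65, "delta_pos": [0, 0, 0], "dr": [0, 0, 0]},
    {"gripper": 76, "delta_pos": [0, 0, 0], "dr": [0, 0, 0]},
    {"gripper": 76, "delta_pos": [0, 0, 0], "dr": [0, 0, 0]},
    {"gripper": 76, "delta_pos": [0, 0, 0], "dr": [0, 0, 0]}
  ]
}}

```text
t: 9.5
ee_pos: [557.8, -83.6, 17.1]
orientation: [2.148, 0.154, -2.146]
ft_force: [0.4, 0.6, 0.2]
width: 61.2
```

{"fn": "apply_moves", "kwargs": {
  "increments": [
    {"gripper": 76, "delta_pos": [0, 0, 0], "dr": [0, 0, 0]},
    {"gripper": 66, "delta_pos": [0, 0, 0], "dr": [0, 0, 0]},
    {"gripper": 58, "delta_pos": [0, 0, 0], "dr": [0, 0, 0]},
    {"gripper": 54, "delta_pos": [0, 0, 0], "dr": [0, 0, 0]},
    {"gripper": 50, "delta_pos": [0, 0, 0], "dr": [0, 0, 0]}
  ]
}}

```text
t: 9.92
ee_pos: [557.4, -82.4, 16.9]
orientation: [2.148, 0.155, -2.148]
ft_force: [-0.3, 10.0, 3.4]
width: 45.2
```

{"fn": "apply_moves", "kwargs": {
  "increments": [
    {"gripper": 46, "delta_pos": [0, 0, 0], "dr": [0, 0, 0]},
    {"gripper": 42, "delta_pos": [0, 0, 0], "dr": [0, 0, 0]},
    {"gripper": 38, "delta_pos": [0, 0, 0], "dr": [0, 0, 0]},
    {"gripper": 34, "delta_pos": [0, 0, 0], "dr": [0, 0, 0]},
    {"gripper": 34, "delta_pos": [0, 0, 0], "dr": [0, 0, 0]}
  ]
}}

```text
t: 10.33
ee_pos: [558.0, -82.4, 16.9]
orientation: [2.149, 0.154, -2.147]
ft_force: [1.1, 10.2, 3.7]
width: 30.8
```

{"fn": "apply_moves", "kwargs": {
  "increments": [
    {"gripper": 50, "delta_pos": [0, 0, 0], "dr": [0, 0, 0]},
    {"gripper": 65, "delta_pos": [0, 0, 0], "dr": [0, 0, 0]},
    {"gripper": 76, "delta_pos": [0, 0, 0], "dr": [0, 0, 0]},
    {"gripper": 76, "delta_pos": [0, 0, 0], "dr": [0, 0, 0]},
    {"gripper": 76, "delta_pos": [0, 0, 0], "dr": [0, 0, 0]}
  ]
}}

```text
t: 10.75
ee_pos: [557.3, -83.7, 16.5]
orientation: [2.147, 0.154, -2.147]
ft_force: [-0.8, -0.0, -1.0]
width: 61.0
```

```bash
python3 -c "
from h import *
rep(['side','scene'])"
```

```text
t 10.75 C [ -98.7 -177.3] z 16.5 w 61.0 F clamp [-0.8  0.1] trig face y -146.8 handle face -207.8
side yellow 70 [[-18.9, -85.6], [17.1, -76.9]] side barend 850 [[-7.0, -323.7], [3.5, -211.1]] side tray 527 [[-20.8, -84.8], [46.5, 29.8]] side roof 2027 [[-30.9, -198.9], [57.4, -130.7]] 
scene yellow 39 [[-18.5, -84.6], [16.7, -77.9]] scene barend 432 [[-6.2, -323.2], [6.8, -211.0]] scene tray 771 [[-45.1, -84.2], [46.4, 35.7]] scene roof 1261 [[-27.9, -198.8], [61.4, -130.7]]
```

{"fn": "apply_moves", "kwargs": {
  "increments": [
    {"gripper": 76, "delta_pos": [0, 0, 0], "dr": [0, 0, 0]},
    {"gripper": 66, "delta_pos": [0, 0, 0], "dr": [0, 0, 0]},
    {"gripper": 58, "delta_pos": [0, 0, 0], "dr": [0, 0, 0]},
    {"gripper": 54, "delta_pos": [0, 0, 0], "dr": [0, 0, 0]},
    {"gripper": 50, "delta_pos": [0, 0, 0], "dr": [0, 0, 0]}
  ]
}}

```text
t: 11.27
ee_pos: [557.1, -82.3, 16.5]
orientation: [2.147, 0.155, -2.149]
ft_force: [0.4, 8.5, -0.2]
width: 45.5
```

{"fn": "apply_moves", "kwargs": {
  "increments": [
    {"gripper": 46, "delta_pos": [0, 0, 0], "dr": [0, 0, 0]},
    {"gripper": 42, "delta_pos": [0, 0, 0], "dr": [0, 0, 0]},
    {"gripper": 38, "delta_pos": [0, 0, 0], "dr": [0, 0, 0]},
    {"gripper": 34, "delta_pos": [0, 0, 0], "dr": [0, 0, 0]},
    {"gripper": 34, "delta_pos": [0, 0, 0], "dr": [0, 0, 0]}
  ]
}}

```text
t: 11.68
ee_pos: [557.8, -82.5, 16.6]
orientation: [2.148, 0.155, -2.147]
ft_force: [2.9, 9.4, -1.4]
width: 30.8
```

{"fn": "apply_moves", "kwargs": {
  "increments": [
    {"gripper": 50, "delta_pos": [0, 0, 0], "dr": [0, 0, 0]},
    {"gripper": 65, "delta_pos": [0, 0, 0], "dr": [0, 0, 0]},
    {"gripper": 76, "delta_pos": [0, 0, 0], "dr": [0, 0, 0]},
    {"gripper": 76, "delta_pos": [0, 0, 0], "dr": [0, 0, 0]},
    {"gripper": 76, "delta_pos": [0, 0, 0], "dr": [0, 0, 0]}
  ]
}}

```text
t: 12.1
ee_pos: [557.3, -83.7, 16.6]
orientation: [2.147, 0.154, -2.147]
ft_force: [-0.4, -0.7, 0.1]
width: 60.9
```

{"fn": "apply_moves", "kwargs": {
  "increments": [
    {"gripper": 76, "delta_pos": [0, 0, 0], "dr": [0, 0, 0]},
    {"gripper": 66, "delta_pos": [0, 0, 0], "dr": [0, 0, 0]},
    {"gripper": 58, "delta_pos": [0, 0, 0], "dr": [0, 0, 0]},
    {"gripper": 54, "delta_pos": [0, 0, 0], "dr": [0, 0, 0]},
    {"gripper": 50, "delta_pos": [0, 0, 0], "dr": [0, 0, 0]}
  ]
}}

```text
t: 12.52
ee_pos: [557.1, -82.1, 16.6]
orientation: [2.147, 0.155, -2.149]
ft_force: [-0.2, 10.8, 0.8]
width: 45.7
```

{"fn": "apply_moves", "kwargs": {
  "increments": [
    {"gripper": 46, "delta_pos": [0, 0, 0], "dr": [0, 0, 0]},
    {"gripper": 42, "delta_pos": [0, 0, 0], "dr": [0, 0, 0]},
    {"gripper": 38, "delta_pos": [0, 0, 0], "dr": [0, 0, 0]},
    {"gripper": 34, "delta_pos": [0, 0, 0], "dr": [0, 0, 0]},
    {"gripper": 34, "delta_pos": [0, 0, 0], "dr": [0, 0, 0]}
  ]
}}

```text
t: 12.93
ee_pos: [557.7, -82.5, 16.6]
orientation: [2.148, 0.155, -2.147]
ft_force: [1.6, 8.8, -1.5]
width: 31.1
```

```bash
python3 -c "
from h import *
rep(['side','scene'])"
```

```text
t 12.93 C [ -98.1 -176.2] z 16.6 w 31.1 F clamp [2.7 8.6] trig face y -160.6 handle face -191.8
side yellow 57 [[-12.2, -62.4], [18.4, -51.0]] side barend 631 [[-7.1, -298.3], [3.4, -211.5]] side tray 365 [[-18.4, -61.3], [46.9, 39.7]] side roof 2019 [[-30.7, -198.8], [57.7, -130.8]] 
scene yellow 37 [[-16.7, -59.0], [17.3, -52.8]] scene barend 337 [[-5.5, -297.6], [6.9, -211.4]] scene tray 746 [[-44.3, -59.9], [46.5, 47.9]] scene roof 1253 [[-28.4, -198.7], [61.3, -130.9]]
```

{"fn": "apply_moves", "kwargs": {
  "increments": [
    {"gripper": 50, "delta_pos": [0, 0, 0], "dr": [0, 0, 0]},
    {"gripper": 65, "delta_pos": [0, 0, 0], "dr": [0, 0, 0]},
    {"gripper": 76, "delta_pos": [0, 0, 0], "dr": [0, 0, 0]},
    {"gripper": 76, "delta_pos": [0, 0, 0], "dr": [0, 0, 0]},
    {"gripper": 76, "delta_pos": [0, 0, 0], "dr": [0, 0, 0]}
  ]
}}

```text
t: 13.45
ee_pos: [557.5, -83.7, 16.7]
orientation: [2.147, 0.154, -2.147]
ft_force: [-0.1, -0.6, -0.2]
width: 60.8
```

{"fn": "apply_moves", "kwargs": {
  "increments": [
    {"gripper": 76, "delta_pos": [0, 0, 0], "dr": [0, 0, 0]},
    {"gripper": 66, "delta_pos": [0, 0, 0], "dr": [0, 0, 0]},
    {"gripper": 58, "delta_pos": [0, 0, 0], "dr": [0, 0, 0]},
    {"gripper": 54, "delta_pos": [0, 0, 0], "dr": [0, 0, 0]},
    {"gripper": 50, "delta_pos": [0, 0, 0], "dr": [0, 0, 0]}
  ]
}}

```text
t: 13.87
ee_pos: [557.2, -82.1, 16.6]
orientation: [2.148, 0.155, -2.149]
ft_force: [0.4, 9.2, -0.0]
width: 45.4
```

{"fn": "apply_moves", "kwargs": {
  "increments": [
    {"gripper": 46, "delta_pos": [0, 0, 0], "dr": [0, 0, 0]},
    {"gripper": 42, "delta_pos": [0, 0, 0], "dr": [0, 0, 0]},
    {"gripper": 38, "delta_pos": [0, 0, 0], "dr": [0, 0, 0]},
    {"gripper": 34, "delta_pos": [0, 0, 0], "dr": [0, 0, 0]},
    {"gripper": 34, "delta_pos": [0, 0, 0], "dr": [0, 0, 0]}
  ]
}}

```text
t: 14.28
ee_pos: [557.9, -82.4, 16.7]
orientation: [2.149, 0.154, -2.147]
ft_force: [0.9, 9.7, -1.6]
width: 30.8
```

{"fn": "apply_moves", "kwargs": {
  "increments": [
    {"gripper": 34, "delta_pos": [0, 0, 0], "dr": [0, 0, 0]},
    {"gripper": 34, "delta_pos": [0, 0, 0], "dr": [0, 0, 0]},
    {"gripper": 34, "delta_pos": [0, 0, 0], "dr": [0, 0, 0]},
    {"gripper": 34, "delta_pos": [0, 0, 0], "dr": [0, 0, 0]},
    {"gripper": 34, "delta_pos": [0, 0, 0], "dr": [0, 0, 0]}
  ]
}}

```text
t: 14.7
ee_pos: [557.9, -82.4, 16.7]
orientation: [2.149, 0.154, -2.147]
ft_force: [0.9, 9.5, -1.5]
width: 31.4
```

```bash
python3 -c "
from h import *
rep(['side','scene'])"
```

```text
t 14.7 C [ -97.9 -176.2] z 16.7 w 31.4 F clamp [2.1 9.3] trig face y -160.5 handle face -191.8
side yellow 36 [[-6.2, -52.2], [17.0, -44.6]] side barend 532 [[-7.0, -286.4], [3.5, -211.1]] side tray 318 [[-10.8, -53.9], [46.8, 41.6]] side roof 2022 [[-30.6, -198.6], [57.8, -130.5]] 
scene yellow 39 [[-18.4, -52.5], [17.3, -45.4]] scene barend 293 [[-5.9, -286.3], [6.6, -210.8]] scene tray 781 [[-44.8, -52.2], [46.1, 56.5]] scene roof 1260 [[-28.1, -198.4], [61.1, -130.8]]
```

The tray is against the jaw and the pad is pushed in about 4 mm. Release, then a measured partial squeeze.

{"fn": "apply_moves", "kwargs": {
  "increments": [
    {"gripper": 50, "delta_pos": [0, 0, 0], "dr": [0, 0, 0]},
    {"gripper": 65, "delta_pos": [0, 0, 0], "dr": [0, 0, 0]},
    {"gripper": 76, "delta_pos": [0, 0, 0], "dr": [0, 0, 0]},
    {"gripper": 76, "delta_pos": [0, 0, 0], "dr": [0, 0, 0]},
    {"gripper": 76, "delta_pos": [0, 0, 0], "dr": [0, 0, 0]}
  ]
}}

```text
t: 15.22
ee_pos: [557.6, -83.6, 16.7]
orientation: [2.147, 0.154, -2.147]
ft_force: [0.7, 0.3, -0.4]
width: 61.0
```

{"fn": "apply_moves", "kwargs": {
  "increments": [
    {"gripper": 76, "delta_pos": [0, 0, 0], "dr": [0, 0, 0]},
    {"gripper": 66, "delta_pos": [0, 0, 0], "dr": [0, 0, 0]},
    {"gripper": 58, "delta_pos": [0, 0, 0], "dr": [0, 0, 0]},
    {"gripper": 54, "delta_pos": [0, 0, 0], "dr": [0, 0, 0]},
    {"gripper": 50, "delta_pos": [0, 0, 0], "dr": [0, 0, 0]}
  ]
}}

```text
t: 15.63
ee_pos: [557.1, -81.2, 16.6]
orientation: [2.148, 0.156, -2.15]
ft_force: [0.1, 19.5, 2.1]
width: 45.3
```

{"fn": "apply_moves", "kwargs": {
  "increments": [
    {"gripper": 48, "delta_pos": [0, 0, 0], "dr": [0, 0, 0]},
    {"gripper": 46, "delta_pos": [0, 0, 0], "dr": [0, 0, 0]},
    {"gripper": 44, "delta_pos": [0, 0, 0], "dr": [0, 0, 0]},
    {"gripper": 43, "delta_pos": [0, 0, 0], "dr": [0, 0, 0]},
    {"gripper": 43, "delta_pos": [0, 0, 0], "dr": [0, 0, 0]}
  ]
}}

```text
t: 16.05
ee_pos: [557.2, -80.8, 16.6]
orientation: [2.148, 0.157, -2.15]
ft_force: [-0.7, 20.6, 1.4]
width: 38.0
```

{"fn": "apply_moves", "kwargs": {
  "increments": [
    {"gripper": 43, "delta_pos": [0, 0, 0], "dr": [0, 0, 0]},
    {"gripper": 43, "delta_pos": [0, 0, 0], "dr": [0, 0, 0]},
    {"gripper": 43, "delta_pos": [0, 0, 0], "dr": [0, 0, 0]},
    {"gripper": 43, "delta_pos": [0, 0, 0], "dr": [0, 0, 0]},
    {"gripper": 43, "delta_pos": [0, 0, 0], "dr": [0, 0, 0]}
  ]
}}

```text
t: 16.47
ee_pos: [557.2, -80.8, 16.6]
orientation: [2.148, 0.157, -2.15]
ft_force: [1.0, 19.0, 1.8]
width: 37.7
```

```bash
python3 -c "
from h import *
rep(['side','scene','wrist'],'end')
w=cv2.imread('pics/endwrist.png');s=cv2.imread('pics/endside.png')[150:420,280:540];s=cv2.resize(s,(462,480));
cv2.imwrite('pics/endc.png',cv2.resize(np.hstack([cv2.resize(w,(640,480))[:, :],s]),(790,345)))"
```

```text
t 16.47 C [ -98.4 -174.5] z 16.6 w 37.7 F clamp [ 3.5 18.8] trig face y -155.6 handle face -193.3
side yellow 34 [[-4.2, -51.5], [16.4, -44.8]] side barend 489 [[-7.0, -279.4], [3.3, -210.8]] side tray 326 [[-17.9, -62.8], [46.7, 42.9]] side roof 2021 [[-30.8, -198.7], [57.4, -130.8]] 
scene yellow 37 [[-17.4, -50.9], [18.5, -45.0]] scene barend 259 [[-5.7, -279.1], [6.6, -211.1]] scene tray 775 [[-44.8, -52.5], [46.3, 56.4]] scene roof 1252 [[-27.6, -198.5], [61.4, -130.7]] 
wrist barend 8115 [[-6.3, -274.1], [3.6, -210.7]] wrist roof 141 [[-31.1, -197.8], [1.4, -128.6]]
```

View pics/endc.png

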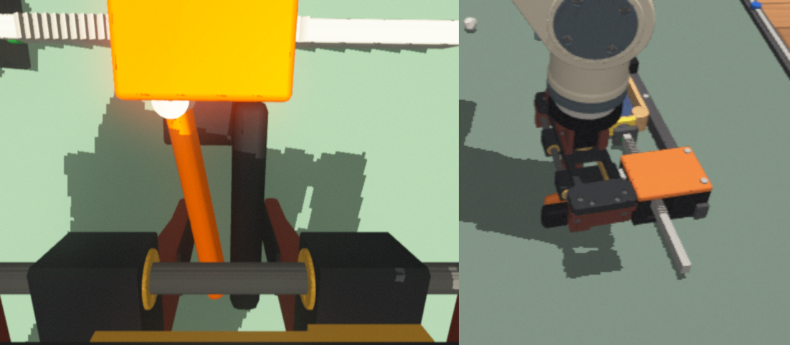

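The trigger is held squeezed at width 37.7 mm. The stem is in by about 11 mm (bar end -279.2, pad face -45), and the 19 N reaction agrees with that. The tray is at the jaw and fence. Handing in.

```bash
python3 -c "
from workcell import ctrl
print(ctrl.close_job())"
```

```text
the job is handed in; nothing more can be done
None
```

The tray is seated and clamped, and I handed the job in at about 16.5 s with the fingers still holding the trigger squeezed. No verdict was reported.

- **Sliding the tray:** I gripped its near wall and slid it along the shelf into the mouth until it stopped against the fence. Both cameras put its far side at about x = 46 mm, against a nominal 45.
- **Clamping:** I gave the trigger five full pumps and then a partial sixth squeeze, which I held.
- **Last checks:**
  - The tray is against both the fixed jaw (edge read at 56 mm, nominal 55) and the fence. I judged it square from its outline but did not re-measure its angle after clamping.
  - The green stem is pushed in about 11 mm by camera.
  - The hold on the trigger is about 19 N, roughly what 11 N of pad force should need (about 16 N).
- **Departure on the way:** during the slide the fingers briefly pressed down on the tray at about 26 N and it dragged about 6 mm short of the fence. I raised the commanded height 2 mm and it then seated normally.
- **Not re-measured:** the die, tin and marble at the end. The arm's path stayed clear of them.

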